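# Load the light box and clear the clamps at the microscope bench

## Robot

A 7-joint arm with a two-finger parallel gripper is mounted at the origin on the work surface. World frame = base frame: x ahead of the robot, y to its left, z up, the work surface at z = 0. Lengths are in mm, angles in rad, forces in N, time in s.
With the tool pointing down it reaches from about 425 to 1025 mm from the base axis. Payload 9.4 kg.
Tool frame: the origin (TCP) lies at the very end of the fingers, on their centre line; the grasp point (between the pads) lies 19 mm behind it; z points along the fingers, y is the line along which they close (so a half turn about z gives the same grasp; the last joint's range is limited). The gripper opens to 85 mm and grips with 20 to 120 N. Pads are 22 mm wide; open, the fingers measure 114 mm over their backs; the gripper's body (76 mm by 85 mm) begins 54 mm behind the grasp point. The pads swing forward as they close: fully open they stand 13 mm farther back than shut.
Start: joints at [-1.25, 0.599, -0.003, 1.599, 0.002, 0.943, -0.08], TCP at [280.862, 668.386, 231.275] pointing down, gripper open.
Joint ranges: [-2.57, 2.57], [-0.35, 1.97], [-1.29, 1.29], [0.11, 2.56], [-1.05, 4.19], [0.11, 1.86], [-2.63, 2.63]. Speed limits (rad/s): [2.22, 2.22, 3.01, 3.01, 3.14, 3.14, 3.14].

## Interface

Orientations are given as a rotation vector (axis times angle).
In Python, from bench import manip, effector, kin, vision gives the robot as it stands. Calls block until the motion is done:
- manip.move_ptp(position, orientation): joint-space move of the TCP to a pose.
- manip.movel(position, rot=None, max_speed=150, stop_force=None): straight line of the TCP; rot=None keeps the orientation; max_speed is the mean speed in mm/s. With stop_force (N) it stops when the force on the tool has changed by that much, and returns True; else False.
- manip.move_j(angles): joint-space move.
- effector.grip(opening, force=None): finger opening in mm; force is the grip in N (None keeps the last); returns when the fingers have stopped.
- manip.sleep(seconds).
- kin.inverse_kinematics(position, orientation): joint angles nearest the present ones, or None.
- manip.state(): the state.
- vision.camera(name): name is "scene" or "top" or "wrist"; returns a dict with "pixels" (420x560x3 uint8, red, green, blue), "K" (3x3 intrinsics, pixels), "rvec" (rotation vector, rad) and "tvec" (3), from world to camera coordinates, as OpenCV has them; the wrist camera has in their place "tool_from_camera" (4x4, takes a point from camera to tool coordinates, whose origin is the TCP and whose axes are the flange's). Camera axes: x right, y down, z forward; pixel columns grow to the right and rows downward; lengths in mm; the calibration is good to about 2 mm. The wrist camera is an equidistant fisheye: a pixel r from the principal point sees the ray r / f radians off the axis. A picture is of the moment at which its call begins: read the wrist's pose just before it. There is no depth.
A pose or a line that the arm cannot do raises manip.Unreachable and nothing moves.
- manip.sign_off(): hands the job in; it is judged then, once.
Trained networks look in the newest picture that a camera, given by its name, has taken for a name from the list of things; names that differ only in an ending like _2 or _b are one class to them, and where a whole thing is asked for, a point or a joint stands for the part that bears it (a point fixed in the world has none). Each returns a list of dicts, best first, with "conf" (0 to 1); they miss things now and then, are a little off and sometimes report something else, mostly with a low value. They report only what shows in the picture. A call takes as long as a camera call.
- vision.boxes_of(camera, label): "bbox" ([left, top, right, bottom] in pixels, round what is visible of it).
- vision.cut_out(camera, label): "pixels" (420x560 bool, what is visible of it) and "bbox" ([left, top, right, bottom] in pixels, round what is visible of it).
The state is a dict: "time": time; "joints": joint angles; "joint_velocities": joint speeds; "joint_efforts": joint torques, N m; "position": TCP position; "eef_rot": TCP orientation; "force": force on the tool from outside, world axes, zero at the start; "ft_torque": the same for the moment, N m; "finger_gap": finger opening in mm; "grasp_force": force on a finger pad.
Only numpy, scipy, OpenCV 4.12 (cv2) and the standard library are available. Lean on these libraries where they do the work, as an engineer would, in place of code of your own. Each camera call takes 0.05 s, during which the arm holds its last target. There are 200 camera calls.

## Task

Get the microscope bench ready: slide the spatula under each specimen carrier and lift it onto the light box so that it stands flat and wholly on the lit window, keeping the carriers level and never touching them with the gripper; then, with every carrier loaded, push the lamp lever fully over to on. Lay the spatula back on its rest as it was, and put away the locking clamps without working them, lying in the trays: those ratcheted shut in the blue one, the open ones in the yellow one. Leave the lens box, mouse and jar alone.

Things in the scene. Friction and masses are not known exactly. Their poses are not given: they have to be found in the camera images.
- spatula_grip (a point): Where to pinch the spatula (90 g): centre of its level red handle, there 16 mm wide (y), 22 mm high (z). x points along the spatula to the blade tip, z up. The handle runs from 82 mm behind to 48 mm ahead of this point; a sloping stem joins it to the flat steel blade, whose middle is 125 mm ahead and whose underside is 52 mm below this point.
- spatula_blade (a point): Middle of the spatula's flat steel blade, on its underside (same axes as the grip). Blade 95 mm long (x), 52 mm wide (y), 2.5 mm thick; the stem, 7 mm thick, rises at about 49 degrees from the blade's rear edge. It starts lying on its rest.
- rest: Grey spatula rest, fixed. Origin on the bench under the blade's middle; x points the way the blade points. The blade lies on a 6 mm high base (115 x 90 mm), the handle's rear end on a saddle 28 mm long, 188 mm behind the origin, between cheeks 34 mm apart and 20 mm higher than the saddle. At home the spatula's grip point is at (-125, 0, 58) mm in this frame.
- lightbox: Grey light box, fixed, 160 (x) x 320 (y) mm, flat top 35 mm above the bench. Origin: underside centre. The lit cream-white window, flush in the top, is 150 (x) x 250 (y) mm, its centre at y = +30 mm; the lamp lever stands at y = -130 mm.
- lamp (a joint): Lamp lever on the light box, rad: 0 = off (leaning towards the robot, the box's -x), 1.0 = on (fully over, leaning to the box's +x). It turns about a level axis along the box's y, with light friction, and stays where it is left.
- lamp_tip (a point): Centre of the orange ball (26 mm in diameter) at the tip of the lamp lever, 60 mm from the lever's axis, which lies 57 mm above the bench at x = 0, y = -130 mm of the light box; the centre is 110 mm above the bench when fully off or fully on, 117 mm midway. Below the lever is a housing block 25 mm high on the box's top.
- carrier_a: Clear specimen carrier, 96 x 96 mm, white and green disc on top, 70 g: a tile 5 mm thick (underside 10 mm, top 15 mm above what it stands on) on four black feet, 10 mm thick and 10 mm high, centred 40 mm from the middle each way, so 70 mm is clear between feet on every side. Origin: middle, at the level of the soles; z up, x and y along its edges. May be absent.
- carrier_b: Clear specimen carrier, 96 x 96 mm, white and magenta disc on top, 70 g: a tile 5 mm thick (underside 10 mm, top 15 mm above what it stands on) on four black feet, 10 mm thick and 10 mm high, centred 40 mm from the middle each way, so 70 mm is clear between feet on every side. Origin: middle, at the level of the soles; z up, x and y along its edges. May be absent.
- tray_blue: Blue open tray, fixed, 190 (x) x 150 (y) x 28 mm high, walls 4 mm, floor 4 mm. Origin: underside centre, on the bench. For clamps that are ratcheted shut.
- tray_yellow: Yellow open tray, fixed, 190 (x) x 150 (y) x 28 mm high, walls 4 mm, floor 4 mm. Origin: underside centre, on the bench. For clamps that are open.
- lensbox: Bystander: clear box 50 x 50 x 30 mm with a black lens on it. Origin at its foot.
- mouse: Bystander: black computer mouse, 100 x 58 x 32 mm. Origin at its foot.
- jar: Bystander: amber jar, 56 mm wide, 70 mm high. Origin at its foot.
- clamp_a_lock (a point): Centre of the dark box lock (22 long x 22 wide x 13 mm high) of a steel locking clamp (hemostat) lying flat, 145 mm long, 75 g; 6.5 mm above what it lies on. Pinch the lock across its 22 mm width (y), square to the clamp: it is proud of the 10 mm high arms. x points to the jaw tips (49 mm away), the finger rings end 96 mm away on the -x side, z up. May be absent.
- clamp_a_arm (a joint): Opening of that clamp's hinge, rad: its second arm swings about the box lock. Near 0 = ratcheted shut (rings and jaws together); 0.35 to 0.5 = open (one ring swings out to the clamp's -y side, its jaw to the +y side). The hinge is stiff and stays as it is unless forced.
- clamp_b_lock (a point): Centre of the dark box lock (22 long x 22 wide x 13 mm high) of a steel locking clamp (hemostat) lying flat, 145 mm long, 75 g; 6.5 mm above what it lies on. Pinch the lock across its 22 mm width (y), square to the clamp: it is proud of the 10 mm high arms. x points to the jaw tips (49 mm away), the finger rings end 96 mm away on the -x side, z up. May be absent.
- clamp_b_arm (a joint): Opening of that clamp's hinge, rad: its second arm swings about the box lock. Near 0 = ratcheted shut (rings and jaws together); 0.35 to 0.5 = open (one ring swings out to the clamp's -y side, its jaw to the +y side). The hinge is stiff and stays as it is unless forced.
- clamp_c_lock (a point): Centre of the dark box lock (22 long x 22 wide x 13 mm high) of a steel locking clamp (hemostat) lying flat, 145 mm long, 75 g; 6.5 mm above what it lies on. Pinch the lock across its 22 mm width (y), square to the clamp: it is proud of the 10 mm high arms. x points to the jaw tips (49 mm away), the finger rings end 96 mm away on the -x side, z up. May be absent.
- clamp_c_arm (a joint): Opening of that clamp's hinge, rad: its second arm swings about the box lock. Near 0 = ratcheted shut (rings and jaws together); 0.35 to 0.5 = open (one ring swings out to the clamp's -y side, its jaw to the +y side). The hinge is stiff and stays as it is unless forced.
- clamp_d_lock (a point): Centre of the dark box lock (22 long x 22 wide x 13 mm high) of a steel locking clamp (hemostat) lying flat, 145 mm long, 75 g; 6.5 mm above what it lies on. Pinch the lock across its 22 mm width (y), square to the clamp: it is proud of the 10 mm high arms. x points to the jaw tips (49 mm away), the finger rings end 96 mm away on the -x side, z up. May be absent.
- clamp_d_arm (a joint): Opening of that clamp's hinge, rad: its second arm swings about the box lock. Near 0 = ratcheted shut (rings and jaws together); 0.35 to 0.5 = open (one ring swings out to the clamp's -y side, its jaw to the +y side). The hinge is stiff and stays as it is unless forced.

How it is judged (in metres and radians):
On the way, in this order (a step that is already met when the one before it is completed fails the run):
1. every specimen carrier stands flat on the light box's lit window (x of carrier_a in the frame of lightbox between -0.034 and 0.034 m and y of carrier_a in the frame of lightbox between -0.05 and 0.11 m and z of carrier_a in the frame of lightbox between 0.031 and 0.039 m and angle between each of carrier_a, carrier_b's own z axis and vertical below 0.06 rad and x of carrier_b in the frame of lightbox between -0.034 and 0.034 m and y of carrier_b in the frame of lightbox between -0.05 and 0.11 m and z of carrier_b in the frame of lightbox between 0.031 and 0.039 m), for 0.3 s.
2. then the lamp lever is pushed fully over to on (value of joint lamp above 0.8 rad), for 0.2 s.
At the end, for the whole second after the job is handed in: Carriers stand flat on the light box, middles within 34 (x) and 80 (y) mm of the window's; lever past 0.8 rad; spatula level on its rest within 25 mm along, 20 across, 8 up, 0.3 rad; each clamp in its tray, lock inside the walls, under 45 mm, tilt < 0.5; shut < 0.12, open > 0.22 rad (all of step 1 and value of joint lamp above 0.8 rad and x of spatula_grip in the frame of rest between -0.15 and -0.1 m and y of spatula_grip in the frame of rest between -0.02 and 0.02 m and z of spatula_grip in the frame of rest between 0.05 and 0.066 m and angle between spatula_grip's own z axis and vertical below 0.1 rad and angle between the x axis of spatula_grip and the x axis of rest, either way round below 0.3 rad and x of clamp_a_lock in the frame of tray_blue between -0.09 and 0.09 m and y of clamp_a_lock in the frame of tray_blue between -0.07 and 0.07 m and z of clamp_a_lock in the frame of tray_blue between 0 and 0.045 m and angle between each of clamp_a_lock, clamp_b_lock, clamp_c_lock, clamp_d_lock's own z axis and vertical below 0.5 rad and value of joint each of clamp_a_arm, clamp_b_arm below 0.12 rad and x of clamp_b_lock in the frame of tray_blue between -0.09 and 0.09 m and y of clamp_b_lock in the frame of tray_blue between -0.07 and 0.07 m and z of clamp_b_lock in the frame of tray_blue between 0 and 0.045 m and x of clamp_c_lock in the frame of tray_yellow between -0.09 and 0.09 m and y of clamp_c_lock in the frame of tray_yellow between -0.07 and 0.07 m and z of clamp_c_lock in the frame of tray_yellow between 0 and 0.045 m and value of joint each of clamp_c_arm, clamp_d_arm above 0.22 rad and x of clamp_d_lock in the frame of tray_yellow between -0.09 and 0.09 m and y of clamp_d_lock in the frame of tray_yellow between -0.07 and 0.07 m and z of clamp_d_lock in the frame of tray_yellow between 0 and 0.045 m); the robot touches nothing.
It fails at once if the fingers or arm touch a specimen carrier (only the spatula may) (contact force between any of the fingers, the arm and carrier_a above 0.5 N or contact force between any of the fingers, the arm and carrier_b above 0.5 N).
It fails at once if a specimen carrier is tipped more than about 30 degrees (angle between any of carrier_a, carrier_b's own z axis and vertical above 0.5 rad).
It fails at once if a bystander (lens box, mouse or jar) is moved more than 30 mm (distance of any of lensbox, mouse, jar from where it was at the start of the episode above 0.03 m).
Of carrier_a, carrier_b only 1 to 2 are there at a start; the rules pass over those that are not, and their reading is None.
Of clamp_a, clamp_b, clamp_c, clamp_d only 3 to 4 are there at a start; the rules pass over those that are not, and their reading is None.
At some moment in a run one of clamp_a, clamp_b, clamp_c, clamp_d may be knocked a few centimetres aside while the robot is not near it.
It also fails if it takes over 208 s, if anything falls off the work surface, if the arm or the gripper's body presses on something with over 40 N, if the wrist force passes 120 N, or if a joint passes its speed limit or range.

## Working session

There is one attempt and no reset: what is moved stays moved. The work goes in short steps, each a Python script; the robot and the scene stay as the last script left them, time stands still between calls to the robot, and variables do not carry over. Pictures are saved under pics/ and viewed, at most 15 in all, crops included, and the job is handed in when it is done.

```bash
ls; mkdir -p pics
cat > h.py <<'E'
import numpy as np, cv2
from bench import manip, effector, kin, vision
from scipy.spatial.transform import Rotation as R
def snap(n,f=None):
    c=vision.camera(n)
    if f: cv2.imwrite('pics/'+f,c['pixels'][:,:,::-1])
    return c
def ray(c,uv,z):
    Rm=cv2.Rodrigues(np.array(c['rvec'],float))[0]; t=np.array(c['tvec'],float).ravel()
    o=-Rm.T@t; uv=np.atleast_2d(uv).astype(float)
    d=(np.linalg.inv(c['K'])@np.c_[uv,np.ones(len(uv))].T).T@Rm
    return o+d*((z-o[2])/d[:,2])[:,None]
def down(yaw): # tool z down, tool y axis at yaw+90deg
    return (R.from_euler('z',yaw)*R.from_euler('x',np.pi)).as_rotvec()
E
python3 - <<'E'
from h import *
st=manip.state();print(st['time'],st['position'],st['eef_rot'])
for n in('top','scene'):
    c=snap(n,n+'1.png');print(n,c['K'].tolist() if hasattr(c['K'],'tolist') else c['K'],c['rvec'],c['tvec'])
    for l in ['spatula_grip','rest','lightbox','lamp','carrier_a','tray_blue','tray_yellow','lensbox','mouse','jar','clamp_a_lock']:
        for b in vision.boxes_of(n,l): print(l,round(b['conf'],2),np.round(b['bbox']).astype(int).tolist())
E
```

```text
pics
0.0 [280.70103667 667.91224543 230.40501053] [-6.20685044e-01 -3.07949108e+00  2.51229606e-03]
top [[403.5672049560215, 0.0, 280.5221216669669], [0.0, 403.5672049560215, 208.55913347922822], [0.0, 0.0, 1.0]] [ 2.1182838  -2.16134887  0.19314417] [  68.71036859  614.19743107 1134.00418929]
spatula_grip 0.84 [103, 273, 189, 294]
spatula_grip 0.24 [209, 201, 248, 232]
rest 0.76 [99, 264, 194, 298]
lightbox 0.87 [297, 180, 405, 236]
lightbox 0.56 [395, 208, 406, 215]
lamp 0.53 [298, 179, 406, 235]
carrier_a 0.93 [210, 201, 248, 233]
carrier_a 0.17 [413, 221, 470, 288]
tray_blue 0.9 [413, 221, 471, 290]
tray_yellow 0.76 [147, 191, 200, 254]
lensbox 0.5 [320, 143, 337, 164]
mouse 0.89 [419, 168, 445, 205]
jar 0.66 [254, 145, 270, 169]
jar 0.4 [100, 275, 184, 293]
scene [[464.7670276938511, 0.0, 276.32453878501366], [0.0, 464.7670276938511, 212.57770832699256], [0.0, 0.0, 1.0]] [ 1.60989467  2.06317817 -0.74420537] [  91.86750531 -381.18365009 1836.00499946]
spatula_grip 0.74 [375, 196, 449, 228]
rest 0.56 [370, 193, 456, 235]
lightbox 0.93 [150, 189, 269, 264]
lamp 0.47 [164, 191, 175, 209]
carrier_a 0.73 [312, 231, 346, 261]
tray_blue 0.45 [263, 174, 277, 207]
tray_blue 0.33 [165, 193, 177, 208]
tray_blue 0.27 [312, 230, 346, 260]
tray_yellow 0.7 [357, 223, 413, 285]
lensbox 0.88 [200, 263, 222, 286]
mouse 0.71 [268, 267, 287, 296]
mouse 0.7 [109, 213, 143, 243]
mouse 0.34 [312, 232, 347, 261]
jar 0.87 [265, 268, 287, 297]
```

Run:
```python
import cv2
a=cv2.imread('pics/top1.png')[120:320,80:490]
cv2.imwrite('pics/top1x.png',cv2.resize(a,(800,390),interpolation=cv2.INTER_CUBIC))
```

```text
(no output)
```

View pics/top1x.png

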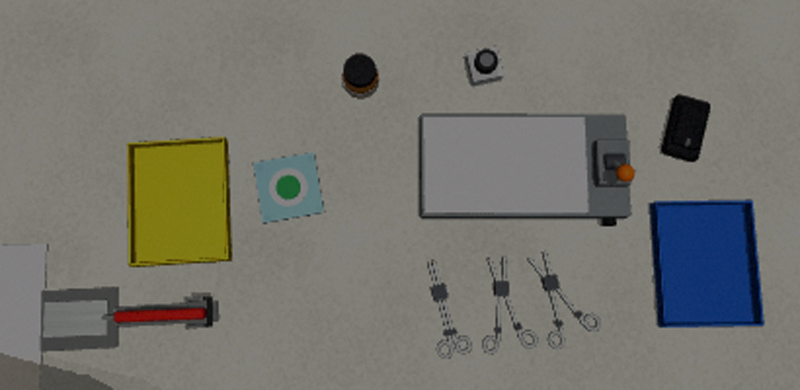

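View pics/scene1.png

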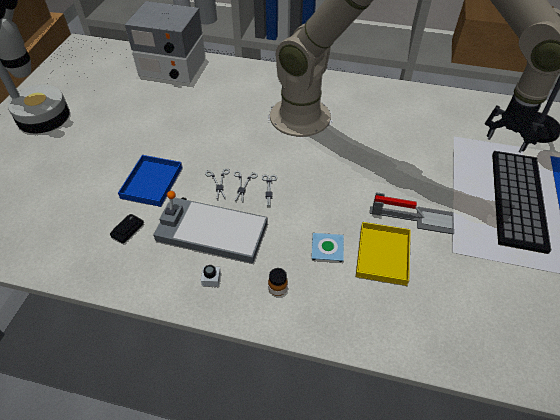

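```bash
cat >> h.py <<'E'
def wsnap(f=None):
    s=manip.state(); c=vision.camera('wrist')
    if f: cv2.imwrite('pics/'+f,c['pixels'][:,:,::-1])
    T=np.eye(4);T[:3,:3]=R.from_rotvec(s['eef_rot']).as_matrix();T[:3,3]=s['position']
    c['W']=T@np.array(c['tool_from_camera']); return c
def wray(c,uv,z):
    K=np.array(c['K']);uv=np.atleast_2d(uv).astype(float)
    p=(uv-K[:2,2])/[K[0,0],K[1,1]];th=np.linalg.norm(p,axis=1);
    d=np.c_[p*(np.sinc(th/np.pi)/np.sinc(0)*0+np.sin(th)/np.maximum(th,1e-9))[:,None],np.cos(th)]@c['W'][:3,:3].T
    o=c['W'][:3,3];return o+d*((z-o[2])/d[:,2])[:,None]
def wproj(c,X):
    X=np.atleast_2d(X).astype(float);p=(X-c['W'][:3,3])@c['W'][:3,:3];th=np.arctan2(np.hypot(p[:,0],p[:,1]),p[:,2])
    q=p[:,:2]/np.hypot(p[:,0],p[:,1])[:,None]*th[:,None];K=np.array(c['K']);return q*[K[0,0],K[1,1]]+K[:2,2]
def rect(P): # world pts of mask -> min area rect centre,size,yaw of first side
    (c,s,a)=cv2.minAreaRect(P[:,:2].astype(np.float32));return np.round(c,1),np.round(s,1),round(a,2)
def maskpts(c,m,z,f=ray):
    v,u=np.nonzero(m);return f(c,np.c_[u,v],z)
E
python3 - <<'E'
from h import *
c=snap('top')
o=ray(c,[[280,208],[0,0]],0);print(o)
for l,z in [('rest',6),('spatula_grip',58),('lightbox',35),('carrier_a',15),('tray_blue',28),('tray_yellow',28),('lensbox',15),('mouse',20),('jar',50)]:
    b=vision.cut_out('top',l)
    if b: print(l,round(b[0]['conf'],2),*rect(maskpts(c,b[0]['pixels'],z)))
px=lambda x,y:[80+x*410/800,120+y*200/390]
for n,p,z in [('lockL',(438,292),13),('lockM',(502,288),13),('lockR',(550,283),13),('ball',(625,173),110),('blade left end',(42,318),8),('blade right',(107,318),8),('handle R',(205,312),70)]:
    print(n,ray(c,px(*p),z)[0].round(0))
w=np.array(vision.camera('wrist')['tool_from_camera']);print(w.round(3))
E
```

```text
[[ 625.85232545   57.15135639    0.        ]
 [1346.17472651  974.76257409    0.        ]]
rest 0.67 [ 405.8 -125.4] [ 65.  102.6] 87.05
spatula_grip 0.88 [417.7 449.2] [ 56.3 235.9] 4.72
lightbox 0.71 [413.3 -26.4] [141.1  50.1] 3.73
carrier_a 0.62 [602.7 215.5] [ 99.3 100.1] 9.46
tray_blue 0.87 [ 474.  -416.2] [167.5 190.8] 88.78
tray_yellow 0.81 [583.1 381.3] [191.7 154.5] 2.72
lensbox 0.64 [792.4 -94.9] [55.  55.7] 13.51
mouse 0.85 [ 684.  -406.2] [ 63.  101.7] 71.95
jar 0.88 [769.  101.2] [51.1 65.3] 89.0
lockL [437. -11.  13.]
lockM [ 441. -109.   13.]
lockR [ 447. -182.   13.]
ball [ 599. -278.  110.]
blade left end [411. 586.   8.]
blade right [409. 489.   8.]
handle R [415. 328.  70.]
[[ 0.00000e+00 -9.48000e-01 -3.20000e-01  8.30870e+01]
 [ 1.00000e+00  0.00000e+00  0.00000e+00 -3.20000e-02]
 [-0.00000e+00 -3.20000e-01  9.48000e-01 -1.42287e+02]
 [ 0.00000e+00  0.00000e+00  0.00000e+00  1.00000e+00]]
```

Run:
```python
from h import *
def t(n,x,y,z,yaw):
    for k in(0,180):
        q=kin.inverse_kinematics([x,y,z],down(np.radians(yaw+k)));print(n,yaw+k,None if q is None else np.round(q,2))
t('spat',413,412,39,92)
t('frontin',480,195,36,9.5);t('frontout',377,177,36,9.5);t('frontup',377,177,80,9.5)
t('rearin',726,236,36,9.5);t('rearout',829,254,36,9.5)
t('placeY',610,15,70,-90);t('placeYout',610,125,70,-90);t('place45',522,-22,70,-45);t('place45out',448,52,70,-45)
t('clamp',437,-11,10,170-90);t('blue',474,-416,20,0)
```

```text
spat 92 [-0.97  0.71  0.13  2.07 -0.23  0.38 -0.62]
spat 272 [-0.6   0.73 -0.42  2.04  0.62  0.49  1.7 ]
frontin 9.5 [-0.7   0.7   0.3   2.23 -0.69  0.31 -1.21]
frontin 189.5 [-0.42  0.67 -0.11  2.21  0.25  0.27  0.99]
frontout 9.5 None
frontout 189.5 [-0.44  0.64 -0.19  2.43  0.95  0.14  0.19]
frontup 9.5 [-0.75  0.55  0.25  2.43 -0.64  0.22 -1.31]
frontup 189.5 [-0.51  0.53 -0.09  2.41  0.24  0.2   0.92]
rearin 9.5 [-0.69  0.93  0.54  1.64 -0.65  0.76 -1.25]
rearin 189.5 [-0.3   0.86 -0.16  1.61  0.19  0.69  1.19]
rearout 9.5 [-0.64  1.04  0.58  1.35 -0.62  0.94 -1.32]
rearout 189.5 [-0.28  0.97 -0.16  1.31  0.18  0.87  1.25]
placeY -90 [ 0.21  0.72 -0.5   1.97  0.59  0.6   2.46]
placeY 90 [-0.26  0.69  0.21  2.   -0.29  0.49  0.16]
placeYout -90 [ 0.03  0.73 -0.49  1.94  0.58  0.62  2.3 ]
placeYout 90 [-0.43  0.7   0.21  1.97 -0.29  0.51 -0.02]
place45 -45 [-0.53  0.74  0.72  2.22 -1.01  0.56 -1.38]
place45 135 [-0.08  0.61  0.02  2.19 -0.03  0.34  0.75]
place45out -45 [-0.6   0.64  0.53  2.37 -1.01  0.36 -1.53]
place45out 135 [-0.25  0.57  0.02  2.35 -0.04  0.22  0.59]
clamp 80 [ 0.03  0.7  -0.19  2.4   1.15  0.13 -1.44]
clamp 260 [ 0.02  0.7  -0.18  2.4   1.13  0.13  1.72]
blue 0 [ 0.52  0.77  0.18  1.96 -0.3   0.43 -0.65]
blue 180 [ 0.98  0.83 -0.55  1.93  0.75  0.6   1.5 ]
```

Run:
```python
from h import *
for n,x,y,z,yaw in [('spat',413,430,250,272),('carr',603,215,210,190),('box',600,-100,330,90)]:
    manip.move_ptp([x,y,z],down(np.radians(yaw)));manip.sleep(0.3)
    c=wsnap('w_'+n+'.png');import pickle;pickle.dump(c,open(n+'.pkl','wb'))
    print(n,manip.state()['time'],c['K'][0],[ (l,round(b['conf'],2),np.round(b['bbox']).tolist()) for l in ('spatula_grip','carrier_a','lightbox','clamp_a_lock') for b in vision.boxes_of('wrist',l)[:2]])
a=np.hstack([cv2.imread('pics/w_%s.png'%n) for n in('spat','carr','box')]);cv2.imwrite('pics/all.png',cv2.resize(a[:,:560*2],(800,300)))
```

```text
spat 3.8667 [325.1922621    0.         281.00779888] [('spatula_grip', 0.59, [263.0, 82.0, 299.0, 279.0]), ('carrier_a', 0.69, [98.0, 0.0, 172.0, 47.0])]
carr 5.5333 [325.1922621    0.         281.00779888] [('spatula_grip', 0.58, [433.0, 19.0, 560.0, 111.0]), ('carrier_a', 0.76, [240.0, 131.0, 328.0, 219.0]), ('lightbox', 0.62, [1.0, 97.0, 119.0, 241.0]), ('lightbox', 0.19, [408.0, 8.0, 560.0, 131.0]), ('clamp_a_lock', 0.63, [0.0, 0.0, 24.0, 60.0])]
box 7.3583 [325.1922621    0.         281.00779888] [('lightbox', 0.93, [241.0, 78.0, 368.0, 307.0])]
```

View pics/all.png

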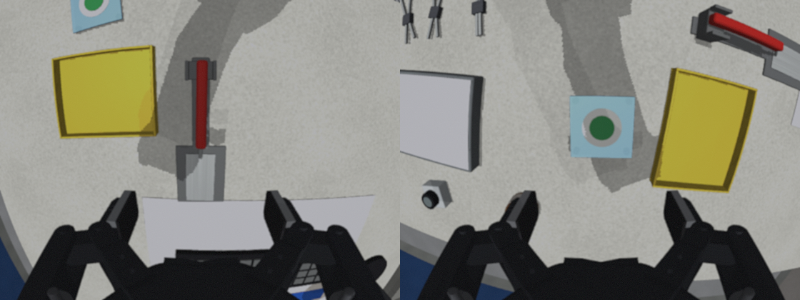

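View pics/w_box.png

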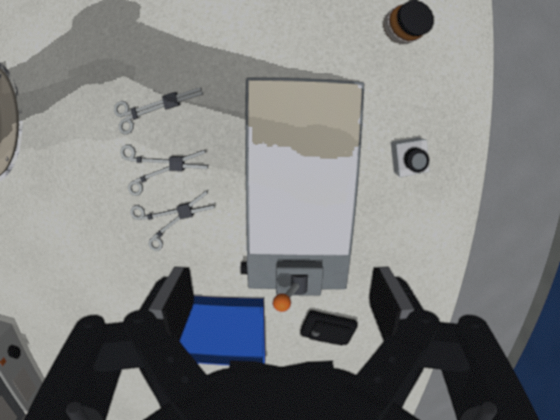

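Run:
```python
from h import *
import pickle
L=lambda n:pickle.load(open(n+'.pkl','rb'))
c=L('box');P=wray(c,[[247,79],[363,83],[348,289],[247,288]],35);print(P.round(0),P.mean(0).round(1))
print('clamps',wray(c,[[171,100],[177,163],[184,210]],13).round(0)); print('ball',wray(c,[282,302],110).round(0))
print(wray(c,[[415,157]],30).round(),wray(c,[[410,22]],60).round())
print('win',wray(c,[[247,79],[361,83],[350,257],[248,255]],35).round(0))
c=L('carr');h=cv2.cvtColor(c['pixels'],cv2.COLOR_RGB2HSV)
m=np.zeros(h.shape[:2],np.uint8);m[125:225,230:335]=1
mm=((h[...,0]>80)&(h[...,0]<110)&(h[...,1]>50)&(m>0))|(((h[...,1]>80)&(m>0)))
n,lab,st,_=cv2.connectedComponentsWithStats(mm.astype(np.uint8));k=1+st[1:,4].argmax()
ct=cv2.findContours((lab==k).astype(np.uint8),cv2.RETR_EXTERNAL,cv2.CHAIN_APPROX_NONE)[0][0][:,0]
print('carrier',*rect(wray(c,ct,15)),st[k])
gm=(h[...,0]>45)&(h[...,0]<80)&(h[...,1]>100)&(m>0);print('disc',maskpts(c,gm,15,wray).mean(0),gm.sum())
m=vision  # top camera carrier disc
c=L('spat');h=cv2.cvtColor(c['pixels'],cv2.COLOR_RGB2HSV)
rm=((h[...,0]<8)|(h[...,0]>172))&(h[...,1]>150)&(h[...,2]>60);rm[:, :250]=0;rm[:,310:]=0;rm[250:]=0
P=maskpts(c,rm,69,wray);print('handle',*rect(P))
v,u=np.nonzero(rm);print(u.min(),u.max(),v.min(),v.max())
cv2.imwrite('pics/crop.png',cv2.resize(c['pixels'][60:300,220:340,::-1],(400,600)[::1]))
```

```text
[[ 554.   12.   35.]
 [ 709.    9.   35.]
 [ 708. -306.   35.]
 [ 545. -303.   35.]] [ 628.8 -147.1   35. ]
clamps [[ 440.  -12.   13.]
 [ 445. -105.   13.]
 [ 449. -179.   13.]]
ball [[ 601. -276.  110.]]
[[794. -91.  30.]] [[767.  97.  60.]]
win [[ 554.   12.   35.]
 [ 706.    9.   35.]
 [ 705. -247.   35.]
 [ 549. -243.   35.]]
carrier [602.6 217.9] [95.4 94.8] 9.17 [ 238  134   91   87 5125]
disc [602.97272124 217.71379686  15.        ] 826
handle [412.5 396.3] [ 14.3 125.6] 1.02
274 290 85 207
```

View pics/crop.png

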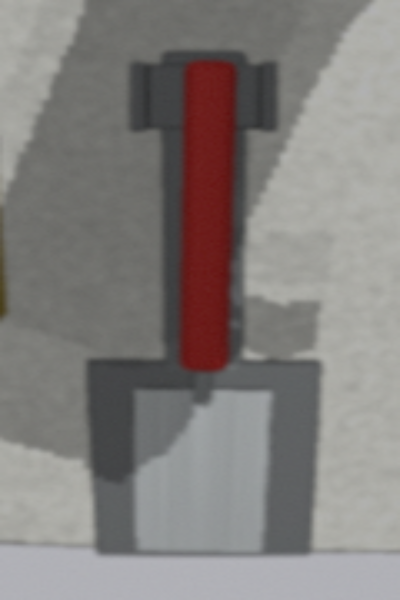

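```bash
cat >> h.py <<'E'
C=np.array([602.8,217.8]);CY=np.radians(9.2);D=np.array([np.cos(CY),np.sin(CY)])
GZ=43-6  # TCP z minus blade underside
def prep(): s=manip.state();print('t',round(s['time'],1),np.round(s['position'],1),np.round(s['eef_rot'],3),'q',np.round(s['joints'],2),'F',np.round(s['force'],1),'gap',round(s['finger_gap'],1),round(s['grasp_force'],1))
E
python3 - <<'E'
from h import *
r=down(np.radians(271))
effector.grip(50)
manip.move_ptp([412.5,413,120],r);manip.movel([412.5,413,43]);prep()
effector.grip(0,90);prep()
manip.movel([412.5,413,110],max_speed=80);prep()
p=C-D*235
for rad in (235,229):
  for z in (100,60,40):
    p=C-D*rad; q=kin.inverse_kinematics([*p,z],down(CY+np.pi));print(rad,z,None if q is None else np.round(q,2))
E
```

```text
t 10.8 [412.6 413.3  43.4] [-2.24   2.202  0.   ] q [-0.36  0.84 -0.82  2.03  0.96  0.72  1.36] F [0.  0.1 0.7] gap 50.2 0.0
t 11.2 [412.9 413.3  44.1] [-2.239e+00  2.201e+00 -1.000e-03] q [-0.36  0.84 -0.82  2.03  0.97  0.72  1.35] F [ 0.7 -1.9  6.8] gap 14.4 88.0
t 12.2 [412.5 412.7 109.6] [ 2.24  -2.202  0.   ] q [-0.3   0.76 -0.91  1.99  0.84  0.82  1.46] F [-0.4 -0.3 -1.5] gap 14.2 87.7
235 100 [-0.21  0.52 -0.52  2.39  0.73  0.38  0.36]
235 60 [-0.34  0.59 -0.36  2.42  0.91  0.25  0.2 ]
235 40 [-0.42  0.63 -0.24  2.44  1.02  0.17  0.1 ]
229 100 [-0.21  0.53 -0.53  2.38  0.73  0.39  0.37]
229 60 [-0.32  0.6  -0.37  2.41  0.89  0.26  0.22]
229 40 [-0.4   0.63 -0.27  2.42  1.    0.19  0.13]
```

Run:
```python
from h import *
r=down(CY+np.pi)
manip.movel([412.5,413,180],max_speed=200)
manip.move_ptp([*(C-D*235),150],r);prep()
manip.movel([*(C-D*235),60],max_speed=120);manip.sleep(.3);prep()
wsnap('w_pre.png');snap('scene','s_pre.png')
a=cv2.imread('pics/s_pre.png')[170:290,280:440];b=cv2.imread('pics/w_pre.png')
cv2.imwrite('pics/pre.png',np.hstack([cv2.resize(b,(400,300)),cv2.resize(a,(400,300),interpolation=cv2.INTER_CUBIC)]))
```

```text
t 13.6 [371.3 181.3 149.8] [-2.570e-01  3.131e+00  1.000e-03] q [-0.1   0.44 -0.65  2.34  0.55  0.51  0.53] F [-0.3 -0.  -0.3] gap 14.5 87.8
t 14.8 [371.1 180.2  60.4] [-2.510e-01  3.131e+00  1.000e-03] q [-0.36  0.59 -0.33  2.42  0.88  0.24  0.24] F [-0.1  0.3 -0.7] gap 14.3 87.8
```

View pics/pre.png

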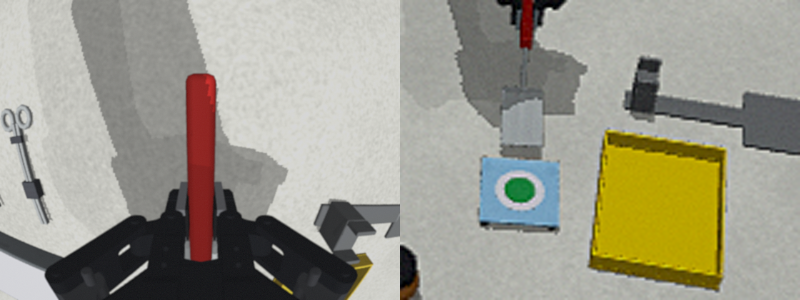

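Run:
```python
from h import *
c=snap('scene');s=manip.state();p=s['position']
px=lambda x,y:[280+(x-400)*.4,170+y*.4]
tip=ray(c,[px(502,147),px(545,150)],p[2]-GZ+2.5);m=tip.mean(0);print(tip.round(1),m.round(1),'pred',(p[:2]+D*172.5).round(1))
N=np.array([-D[1],D[0]]);print('lat err',N@(m[:2]-C),'pred lat',N@(p[:2]+D*172-C))
cc=ray(c,[px(520,190)],15);print('disc',cc)
print(manip.movel([*(C-D*233),GZ-4],r:=down(CY+np.pi),max_speed=20,stop_force=2.5));prep()
```

```text
[[553.4 186.4  25.7]
 [545.  239.1  25.7]] [549.2 212.7  25.7] pred [541.3 207.7]
lat err 3.5802510958132254 pred lat -0.08884381193051105
disc [[604.89260303 219.12477141  15.        ]]
True
t 16.0 [372.6 180.6  37.5] [-2.520e-01  3.131e+00 -1.000e-03] q [-0.44  0.63 -0.21  2.44  0.99  0.15  0.13] F [-0.1  0.3  5.4] gap 14.9 88.8
```

Run:
```python
from h import *
N=np.array([-D[1],D[0]]);G=lambda a:C-D*a-N*1.8
manip.movel([*G(232),40.7],max_speed=30)
print(manip.movel([*G(128),40.7],max_speed=60,stop_force=3));prep()
snap('scene','s_in.png')
a=cv2.imread('pics/s_in.png')[170:290,280:440]
cv2.imwrite('pics/in.png',cv2.resize(a,(640,480),interpolation=cv2.INTER_CUBIC))
```

```text
False
t 18.1 [476.5 195.6  40.7] [ 2.520e-01 -3.131e+00  1.000e-03] q [-0.17  0.7  -0.48  2.2   0.8   0.42  0.43] F [-0.2  0.3 -0.8] gap 14.3 87.9
```

View pics/in.png

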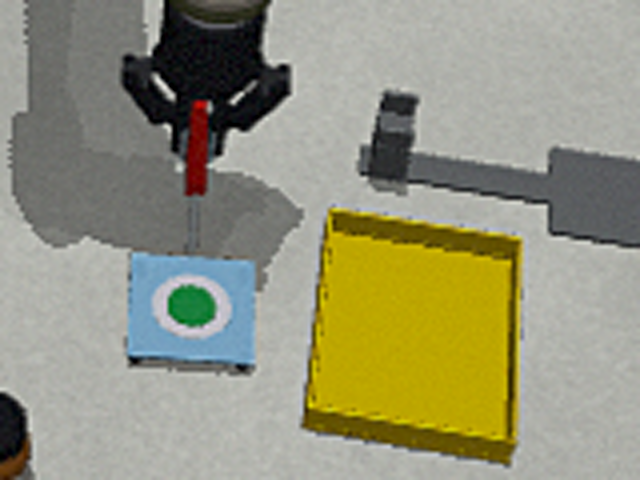

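Run:
```python
from h import *
s=manip.state()['position']
manip.movel([s[0],s[1],46],max_speed=15);manip.movel([s[0],s[1],140],max_speed=60);manip.sleep(.2);prep()
c=snap('scene');a=c['pixels'][150:290,280:440,::-1]
r=down(np.radians(89));print(kin.inverse_kinematics([629,40,140],r))
manip.movel([629,40,140],r,max_speed=55);manip.sleep(.3);prep()
snap('scene','s_mv.png')
b=cv2.imread('pics/s_mv.png')[130:290,150:330]
cv2.imwrite('pics/mv.png',np.hstack([cv2.resize(a,(400,350)),cv2.resize(b,(400,350))]))
```

```text
t 20.6 [476.4 195.6 139.8] [ 2.520e-01 -3.131e+00  1.000e-03] q [-0.03  0.56 -0.67  2.13  0.59  0.64  0.62] F [ 0.8  0.5 -1.8] gap 14.1 87.8
[-0.01798888  0.60018229 -0.20351565  1.89363799  0.18585601  0.66587594
 -0.3509248 ]
t 25.1 [629.  40. 140.] [-2.241 -2.202  0.   ] q [-0.02  0.6  -0.19  1.89  0.18  0.66 -0.34] F [ 0.2 -0.3 -1.4] gap 14.5 87.8
```

View pics/mv.png

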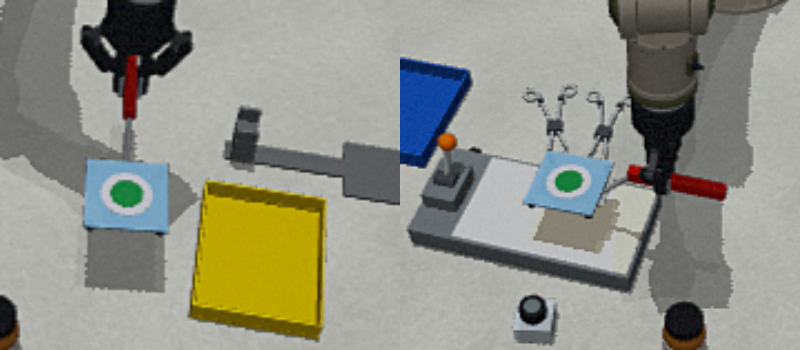

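Run:
```python
from h import *
manip.movel([629,40,90],max_speed=60);manip.movel([629,40,76],max_speed=15);manip.sleep(.3);prep()
d=np.array([-np.cos(np.radians(-91)),-np.sin(np.radians(-91))])
manip.movel([*(np.array([629,40])+d*20),76],max_speed=25);prep()
manip.movel([*(np.array([629,40])+d*118),76],max_speed=70);prep()
manip.movel([*(np.array([629,40])+d*118),160],max_speed=150)
c=snap('scene','s_pl.png');cv2.imwrite('pics/pl.png',cv2.resize(cv2.imread('pics/s_pl.png')[130:290,150:350],(600,480)))
h=cv2.cvtColor(c['pixels'],cv2.COLOR_RGB2HSV);gm=(h[...,0]>45)&(h[...,0]<80)&(h[...,1]>100);gm[:170]=0;gm[280:]=0;gm[:,:150]=0;gm[:,280:]=0
print(maskpts(c,gm,50).mean(0),gm.sum())
```

```text
t 27.5 [629.  40.  76.] [2.241 2.202 0.   ] q [-0.04  0.69 -0.17  1.93  0.21  0.54 -0.37] F [-1.3 -0.  -0.9] gap 14.6 87.9
t 28.4 [629.3  59.8  76. ] [ 2.241  2.202 -0.   ] q [-0.08  0.69 -0.16  1.93  0.2   0.54 -0.4 ] F [-0.3 -0.3 -1.4] gap 14.3 87.9
t 30.0 [631.1 157.3  76. ] [ 2.241  2.201 -0.   ] q [-0.24  0.7  -0.15  1.88  0.18  0.57 -0.52] F [ 0.8 -0.8 -1.1] gap 14.3 87.9
[632.03128979 -92.30154576  50.        ] 93
```

View pics/pl.png

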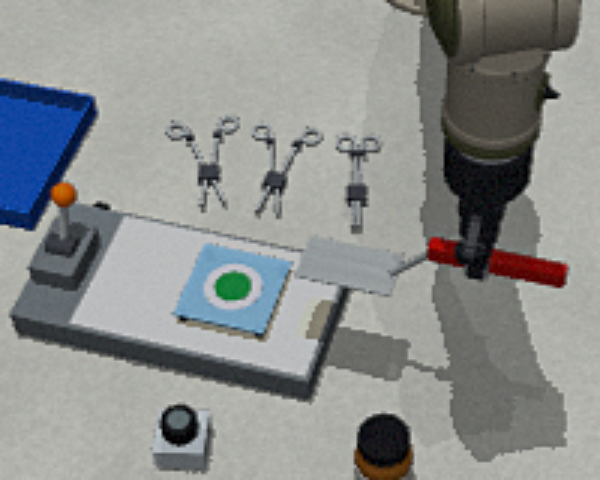

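Run:
```python
from h import *
manip.move_ptp([450,240,190],down(CY+np.pi));prep()
manip.move_ptp([412.5,413,180],down(np.radians(271)));prep()
manip.movel([412.5,413,70],max_speed=120)
print(manip.movel([412.5,413,42.5],max_speed=20,stop_force=4));prep()
effector.grip(45);manip.sleep(.2);prep()
manip.movel([412.5,413,250],max_speed=200);wsnap('w_rest.png')
cv2.imwrite('pics/rest.png',cv2.resize(cv2.imread('pics/w_rest.png')[40:300,150:410],(500,500)))
c=snap('top')
for l in range(3):pass
# lever: push ball from -x side with closed fingers
```

```text
t 31.8 [450.6 239.6 189.5] [ 0.246 -3.131  0.   ] q [-0.09  0.48 -0.7   2.1   0.47  0.72  0.63] F [ 0.8  0.  -0.8] gap 14.3 87.9
t 32.6 [413.1 411.9 179.2] [ 2.234e+00 -2.206e+00  1.000e-03] q [-0.22  0.71 -1.05  1.94  0.76  0.96  1.52] F [ 0.4  0.4 -1. ] gap 14.0 87.9
True
t 34.9 [412.5 413.   44.1] [ 2.241 -2.202  0.   ] q [-0.33  0.86 -0.88  2.02  1.    0.77  1.32] F [ 0.7 -1.   5.7] gap 14.5 88.9
t 35.5 [412.2 412.4  43.4] [ 2.239 -2.201  0.   ] q [-0.33  0.86 -0.88  2.02  1.    0.77  1.32] F [-0.5 -0.8  0. ] gap 45.1 0.0
```

View pics/rest.png

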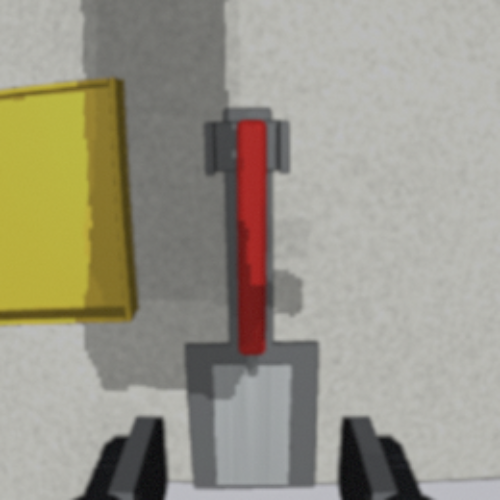

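Run:
```python
from h import *
r=down(0)
effector.grip(0,40)
manip.move_ptp([555,-277,220],r);manip.movel([555,-277,102],max_speed=150);prep()
print(manip.movel([652,-277,102],max_speed=50,stop_force=12));prep()
p=manip.state()['position'];manip.movel([p[0]-15,p[1],102],max_speed=60)
manip.movel([p[0]-15,p[1],220],max_speed=200)
effector.grip(50)
manip.move_ptp([460,-105,260],down(np.radians(0)));manip.sleep(.2);prep()
c=wsnap('w_cl.png');import pickle;pickle.dump(c,open('cl.pkl','wb'))
snap('scene','s_lev.png')
cv2.imwrite('pics/v.png',np.hstack([cv2.resize(cv2.imread('pics/w_cl.png'),(540,405)),cv2.resize(cv2.imread('pics/s_lev.png')[150:285,150:237],(260,405))]))
for k in vision.boxes_of('wrist','clamp_a_lock'):print(k)
```

```text
t 40.7 [ 555.3 -277.5  102.7] [ 3.141e+00 -0.000e+00  1.000e-03] q [-0.1   0.77  0.77  1.98 -0.82  0.73 -0.39] F [-0.3 -0.4 -0.3] gap -0.1 0.0
True
t 42.1 [ 631.7 -276.7  100.9] [-3.14  -0.     0.008] q [-0.12  0.85  0.79  1.81 -0.8   0.84 -0.51] F [-1.8 -0.1  1.7] gap 0.0 1.0
t 44.9 [ 460.8 -106.   260. ] [ 3.14e+00 -2.00e-03  0.00e+00] q [-0.68  0.44  1.12  2.17 -0.54  0.85 -0.8 ] F [-0.4 -0.9  0. ] gap 49.5 0.0
```

View pics/v.png

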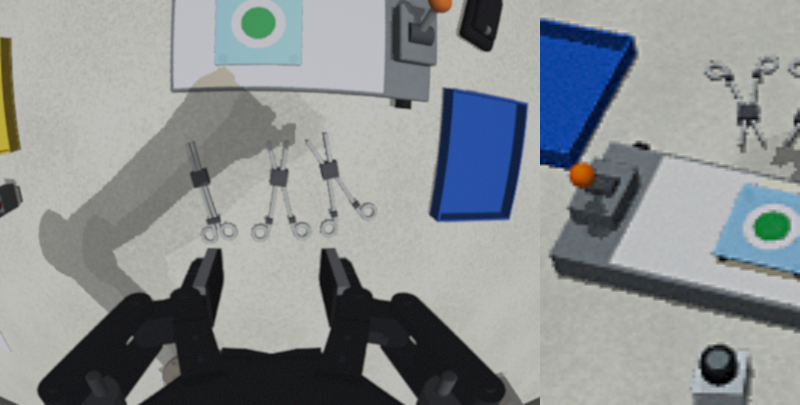

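```bash
cat >> h.py <<'E'
def lock(x,y,f=None,yaw=0.,search=45,z=130):
    manip.move_ptp([x,y,z],down(yaw));manip.sleep(.25);c=wsnap(f)
    g=cv2.cvtColor(c['pixels'],cv2.COLOR_RGB2GRAY)
    m=cv2.morphologyEx((g<85).astype(np.uint8),cv2.MORPH_OPEN,np.ones((9,9)))
    n,lab,st,ce=cv2.connectedComponentsWithStats(m);out=[]
    for i in range(1,n):
        w=wray(c,ce[i],13)[0]
        if 250<st[i,4]<1100 and np.hypot(w[0]-x,w[1]-y)<search:
            ct=cv2.findContours((lab==i).astype(np.uint8),cv2.RETR_EXTERNAL,cv2.CHAIN_APPROX_NONE)[0][0][:,0]
            cc,s,a=cv2.minAreaRect(wray(c,ct,13)[:,:2].astype(np.float32))
            out.append((np.array(cc),np.round(s,1),(a+45)%90-45,ce[i].round()))
    return c,sorted(out,key=lambda o:np.hypot(*(o[0]-[x,y])))
E
python3 - <<'E'
from h import *
im=[]
for n,x,y in [('L',440,-12),('M',445,-105),('R',449,-179)]:
    c,o=lock(x,y,'lk_%s.png'%n);print(n,o); im.append(cv2.resize(c['pixels'][60:330,150:410,::-1],(266,276)))
cv2.imwrite('pics/lk.png',np.hstack(im));prep()
E
```

```text
L [(array([438.89654541, -11.48084831]), array([21.3, 21.9]), 0.6439625024795532, array([280., 201.]))]
M [(array([ 440.09872437, -115.58808136]), array([21. , 22.2]), -6.6667022705078125, array([295., 204.]))]
R [(array([ 449.68887329, -181.61013794]), array([21. , 20.2]), 0.18480131030082703, array([286., 198.]))]
t 47.5 [ 449.1 -177.9  129.9] [-3.141e+00 -3.000e-03  0.000e+00] q [-0.26  0.6   0.78  2.27 -0.82  0.58 -0.42] F [-0.6 -0.5 -0.6] gap 49.8 0.0
```

View pics/lk.png

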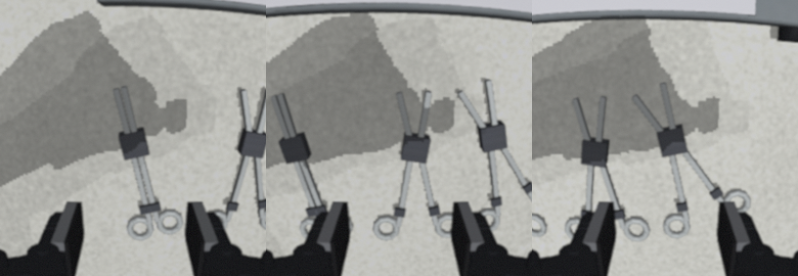

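Run:
```python
import cv2,numpy as np
for n,pts in [('L',[(121,88),(133,143),(149,208)]),('M',[(427-266,93),(415-266,149),(401-266,209)]),('R',[(665-532,85),(672-532,140),(680-532,209)])]:
    im=cv2.imread('pics/lk_%s.png'%n);g=cv2.cvtColor(im,cv2.COLOR_BGR2GRAY)
    for th in (70,85,95):
        m=cv2.morphologyEx((g<th).astype(np.uint8),cv2.MORPH_OPEN,cv2.getStructuringElement(cv2.MORPH_ELLIPSE,(11,11)))
        nn,lab,st,ce=cv2.connectedComponentsWithStats(m)
        for i in range(1,nn):
            if 250<st[i,4]<1100 and abs(ce[i]-[285,201]).max()<30:
                ct=cv2.findContours((lab==i).astype(np.uint8),cv2.RETR_EXTERNAL,cv2.CHAIN_APPROX_NONE)[0][0]
                r=cv2.minAreaRect(ct);print(n,th,ce[i].round(1),st[i,4],np.round(r[1],1),round((r[2]+45)%90-45,1))
    p=np.array(pts,float);a=p[0]-p[2];print('arm yaw',np.degrees(np.arctan2(-a[0],-a[1])).round(1),np.degrees(np.arctan2(*(-(p[0]-p[1])))).round(1))
```

```text
L 70 [278.1 197.7] 351 [18.2 24. ] -14.0
L 85 [280.3 200.6] 580 [24.8 25.6] -12.1
L 95 [280.1 200.3] 623 [26.1 26.3] -11.3
arm yaw 13.1 12.3
M 85 [295.1 204.3] 579 [24.9 25.7] 7.1
M 95 [295.4 204.3] 610 [25.5 25.8] 9.5
arm yaw -12.6 -12.1
R 70 [285.  193.3] 315 [15.5 24.3] -18.4
R 85 [286.1 197.5] 576 [25.7 25.1] -11.3
R 95 [286.3 197.5] 609 [26.3 25.7] -7.1
arm yaw 6.9 7.3
```

```bash
sed -i 's/(g<85).astype(np.uint8),cv2.MORPH_OPEN,np.ones((9,9)))/(g<90).astype(np.uint8),cv2.MORPH_OPEN,cv2.getStructuringElement(2,(11,11)))/' h.py
cat >> h.py <<'E'
def carry(pick,yaw,place,pyaw,k=0):
    """yaws in degrees"""
    r=down(np.radians(yaw+k));rp=down(np.radians(pyaw+k))
    effector.grip(42)
    manip.move_ptp([*pick,90],r);manip.movel([*pick,2.5],max_speed=60,stop_force=8);prep()
    effector.grip(0,40);prep()
    manip.movel([*pick,150],max_speed=100);prep()
    if manip.state()['finger_gap']<15: print('MISSED');return
    manip.move_ptp([*place,150],rp)
    manip.movel([*place,30],max_speed=120);print(manip.movel([*place,6.8],max_speed=25,stop_force=4));prep()
    effector.grip(36);manip.sleep(.2);manip.movel([*place,150],max_speed=150);prep()
E
python3 - <<'E'
from h import *
c,o=lock(440,-12);print(o)
p=o[0]
carry(p[0],12,[495,-416],0)
wsnap('b1.png')
E
```

```text
[(array([438.93270874, -11.73079777]), array([21.9, 21.6]), 14.455690383911133, array([280., 200.]))]Traceback (most recent call last):
  File "<stdin>", line 4, in <module>
  File "h.py", line 51, in carry
    manip.move_ptp([*pick,90],r);manip.movel([*pick,2.5],max_speed=60,stop_force=8);prep()
                                 ~~~~~~~~~~~^^^^^^^^^^^^^^^^^^^^^^^^^^^^^^^^^^^^^^^
bench.Unreachable: the arm cannot follow that straight line within its joint ranges
```

Run:
```python
from h import *
prep()
for k in(0,180):
  for z in (90,40,2.5):
    q=kin.inverse_kinematics([438.9,-11.7,z],down(np.radians(12+k)));print(k,z,None if q is None else np.round(q,2))
```

```text
t 49.1 [438.5 -12.1  90. ] [-3.124e+00 -3.210e-01  2.000e-03] q [-0.5   0.61  0.6   2.39 -0.97  0.4  -0.43] F [ 0.5 -0.3  0.4] gap 41.9 0.0
0 90 [-0.51  0.61  0.6   2.39 -0.97  0.4  -0.43]
0 40 [-0.22  0.64  0.17  2.4  -0.74  0.15 -0.71]
0 2.5 None
180 90 [-0.02  0.52 -0.11  2.36  0.21  0.27  1.46]
180 40 [ 0.03  0.63 -0.19  2.38  0.69  0.18  0.98]
180 2.5 [ 0.03  0.72 -0.19  2.39  1.26  0.13  0.4 ]
```

Run:
```python
from h import *
carry([438.9,-11.7],13,[495,-416],0,180)
wsnap('b1.png')
```

```text
Traceback (most recent call last):
  File "h.py", line 51, in carry
    manip.move_ptp([*pick,90],r);manip.movel([*pick,2.5],max_speed=60,stop_force=8);prep()
                                 ~~~~~~~~~~~^^^^^^^^^^^^^^^^^^^^^^^^^^^^^^^^^^^^^^^
bench.Unreachable: the arm cannot follow that straight line within its joint ranges
```

Run:
```python
from h import *
def tilt(yaw,th): a=np.radians(yaw);return (R.from_rotvec(th*np.array([-np.sin(a),np.cos(a),0]))*R.from_rotvec(down(a))).as_rotvec()
for k in(0,180):
 for th in (.12,.2,.3,-.2):
  qs=[kin.inverse_kinematics([438.9,-11.7,z],tilt(13+k,th if k==0 else -th)) for z in (90,5)]
  print(k,th,*[None if q is None else np.round(q,2) for q in qs])
```

```text
0 0.12 [-0.43  0.6   0.47  2.3  -0.53  0.47 -0.87] [-0.34  0.76  0.35  2.33 -0.84  0.3  -0.59]
0 0.2 [-0.47  0.64  0.53  2.25 -0.49  0.58 -0.9 ] [-0.47  0.82  0.53  2.28 -0.85  0.47 -0.56]
0 0.3 [-0.51  0.69  0.59  2.19 -0.45  0.71 -0.93] [-0.67  1.02  0.91  2.22 -1.    0.81 -0.35]
0 -0.2 [-0.19  0.52  0.16  2.51  4.1   0.14  0.77] [ 0.06  0.73 -0.21  2.54  2.79  0.34  2.06]
180 0.12 [ 0.21  0.58 -0.46  2.26  0.51  0.53  1.13] [ 0.08  0.73 -0.27  2.3   0.67  0.31  1.  ]
180 0.2 [ 0.23  0.62 -0.5   2.2   0.48  0.65  1.16] [ 0.12  0.75 -0.34  2.24  0.59  0.45  1.06]
180 0.3 [ 0.24  0.66 -0.54  2.14  0.45  0.78  1.17] [ 0.14  0.79 -0.4   2.17  0.53  0.6   1.12]
180 -0.2 [ 0.37  0.56 -0.63  2.48  1.62  0.31  0.05] [ 0.61  0.98 -1.1   2.5   1.81  0.84 -0.12]
```

```bash
cat >> h.py <<'E'
def tilt(yaw,th,k=0):
    a=np.radians(yaw);return (R.from_rotvec(th*np.array([-np.sin(a),np.cos(a),0]))*R.from_rotvec(down(np.radians(yaw+k)))).as_rotvec()
def carry(pick,yaw,place,pyaw,k=0,th=.15):
    r=tilt(yaw,th,k);rp=tilt(pyaw,th,k)
    effector.grip(42)
    manip.move_ptp([*pick,90],r);manip.movel([*pick,4],max_speed=60,stop_force=8);prep()
    effector.grip(0,40);prep()
    manip.movel([*pick,150],max_speed=100);prep()
    if manip.state()['finger_gap']<15: print('MISSED');return
    manip.move_ptp([*place,150],rp)
    manip.movel([*place,30],max_speed=120);print(manip.movel([*place,8.2],max_speed=25,stop_force=4));prep()
    effector.grip(36);manip.sleep(.2);manip.movel([*place,150],max_speed=150);prep()
E
python3 - <<'E'
from h import *
carry([438.9,-11.7],13,[495,-416],0)
wsnap('b1.png')
E
```

```text
t 54.3 [439.1 -11.7   4.3] [ 3.096  0.353 -0.232] q [-0.32  0.76  0.3   2.31 -0.64  0.31 -0.79] F [-0.1  0.3  0.4] gap 41.9 0.0
t 54.6 [439.1 -11.6   4.3] [ 3.096  0.353 -0.232] q [-0.32  0.76  0.3   2.31 -0.64  0.31 -0.79] F [ 0.9 -0.4  6.2] gap 20.7 41.7
t 56.2 [438.7 -11.7 149.6] [ 3.096  0.353 -0.234] q [-0.54  0.52  0.61  2.24 -0.42  0.65 -0.95] F [-0.5 -0.5 -0.4] gap 20.8 41.1
True
t 59.7 [ 494.9 -415.8    8.4] [-3.132 -0.     0.236] q [ 0.26  0.9   0.52  1.85 -0.52  0.66 -0.5 ] F [-0.9  1.   6.1] gap 20.5 41.8
t 61.3 [ 494.7 -415.5  149.2] [-3.13e+00 -1.00e-03  2.39e-01] q [ 0.18  0.73  0.64  1.8  -0.41  0.89 -0.57] F [ 0.1 -1.  -0.3] gap 36.3 0.0
```

View pics/b1.png

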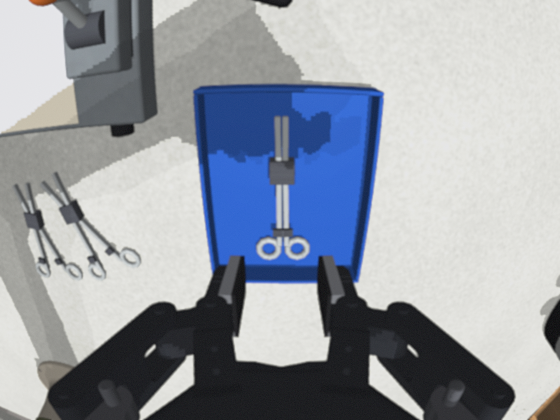

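Run:
```python
from h import *
TC=np.array([583,381]);a=np.radians(2.7);T=lambda x,y:TC+[x*np.cos(a)-y*np.sin(a),x*np.sin(a)+y*np.cos(a)]
c,o=lock(449.7,-181.6);print(o)
carry(o[0][0],np.clip(o[0][2],5,14),T(-23,24),168,0)
wsnap('y1.png')
c,o=lock(440,-115.6);print(o)
```

```text
[(array([ 450.25219727, -181.65106201]), array([22.9, 21.1]), 10.380620956420898, array([280., 199.]))]
t 64.7 [ 450.4 -181.7    4.3] [ 3.106  0.282 -0.233] q [-0.03  0.79  0.38  2.22 -0.59  0.37 -0.55] F [0.2 0.5 0.8] gap 42.2 0.0
t 65.0 [ 450.3 -181.6    4.4] [ 3.107  0.282 -0.233] q [-0.03  0.79  0.38  2.22 -0.59  0.37 -0.55] F [-0.1  0.4  5.5] gap 20.5 41.7
t 66.6 [ 450.  -181.6  149.5] [ 3.107  0.282 -0.235] q [-0.21  0.57  0.64  2.16 -0.4   0.69 -0.68] F [ 0.4 -0.1 -0.7] gap 21.0 41.1
True
t 70.7 [558.6 403.8   8.5] [ 0.313  2.976 -0.024] q [-0.78  0.81  0.02  1.9   0.31  0.37  0.31] F [-1.1  0.   5.9] gap 20.6 41.9
t 72.3 [558.4 403.6 149.1] [ 0.312  2.978 -0.028] q [-0.74  0.61 -0.05  1.83  0.26  0.63  0.38] F [-0.9 -0.8 -0.5] gap 35.7 0.0
[(array([ 440.31417847, -115.92996216]), array([20.9, 23.3]), -9.006523132324219, array([282., 199.]))]
```

View pics/y1.png

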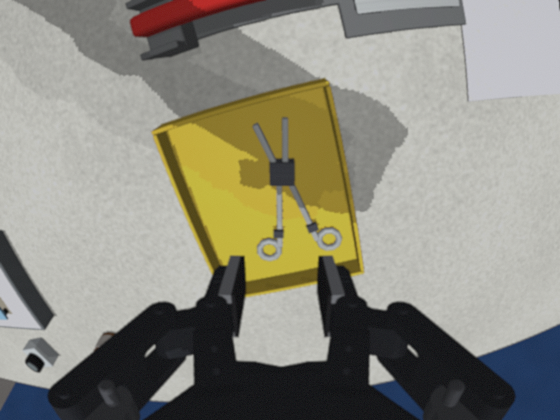

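Run:
```python
from h import *
TC=np.array([583,381]);a=np.radians(2.7);T=lambda x,y:TC+[x*np.cos(a)-y*np.sin(a),x*np.sin(a)+y*np.cos(a)]
carry([440.3,-115.9],-9.5,T(22,-28),-11,180)
c=wsnap('y2.png')
manip.move_ptp([450,100,400],down(np.pi/2))
snap('scene','s_end.png')
cv2.imwrite('pics/end.png',np.hstack([cv2.resize(cv2.imread('pics/y2.png'),(360,270)),cv2.resize(cv2.imread('pics/s_end.png')[130:310,100:460],(440,270))]))
prep()
```

```text
t 78.1 [ 440.5 -115.9    4.3] [-0.248 -2.982 -0.019] q [ 0.34  0.75 -0.3   2.24  0.54  0.38  0.98] F [0.4 0.4 0.8] gap 42.2 0.0
t 78.4 [ 440.4 -116.     4.3] [-0.248 -2.982 -0.018] q [ 0.34  0.75 -0.3   2.24  0.54  0.38  0.98] F [ 0.4 -0.1  5.5] gap 20.9 41.5
t 80.0 [ 440.1 -115.8  149.5] [-0.247 -2.981 -0.019] q [ 0.5   0.51 -0.51  2.16  0.34  0.71  1.16] F [-0.3  0.5 -0.8] gap 20.7 40.8
True
t 83.6 [606.3 353.3  12.4] [-0.287 -2.978 -0.02 ] q [-0.3   0.9  -0.45  1.67  0.35  0.76  0.5 ] F [ 0.8 -1.4  3.4] gap 21.0 41.4
t 85.2 [605.9 353.6 149. ] [-0.287 -2.977 -0.019] q [-0.26  0.75 -0.51  1.61  0.27  0.97  0.54] F [0.8 0.1 0.1] gap 35.9 0.0
t 86.8 [450.4 100.6 399.2] [-2.219e+00 -2.223e+00  1.000e-03] q [-0.13  0.11 -0.24  1.93  0.03  1.1  -0.38] F [0.4 0.5 0.1] gap 36.1 0.0
```

View pics/end.png

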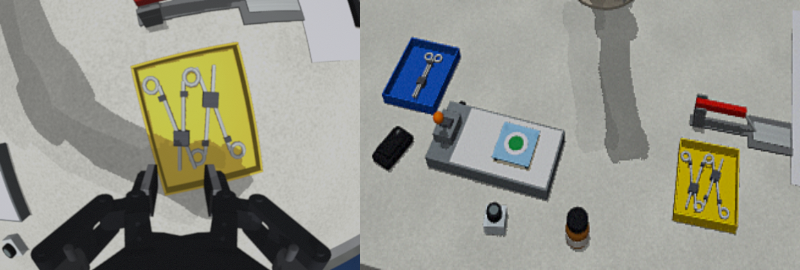

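Run:
```python
from h import *
c=snap('top');h=cv2.cvtColor(c['pixels'],cv2.COLOR_RGB2HSV);m=(h[...,0]>5)&(h[...,0]<20)&(h[...,1]>180)&(h[...,2]>120);m[:170]=0;m[260:]=0;m[:,:360]=0
x=maskpts(c,m,110).mean(0);print(x,m.sum())
if x[0]>648: manip.sleep(.5);print(manip.sign_off())
```

```text
[ 655.24493686 -280.88256479  110.        ] 38
the job is handed in; nothing more can be done
None
```

The job is handed in at about 88 s of 208, and my last camera views show every item done, though I have not seen the verdict. The carrier is flat on the lit window, the lamp lever is fully on, and the spatula is back on its rest. The shut clamp is in the blue tray and both open clamps are in the yellow one. The second open clamp met something about 4 mm above the tray floor as I set it down, but it looks flat and inside the walls.

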